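# Unlock and open the sample heater

## Robot

A 6-joint arm with a two-finger parallel gripper is mounted at the origin on the work surface. World frame = base frame: x ahead of the robot, y to its left, z up, the work surface at z = 0. Lengths are in m, angles in rad, forces in N, time in s.
With the tool pointing down it reaches from about 0.35 to 0.975 m from the base axis. Payload 7.1 kg.
Tool frame: the origin (TCP) lies at the very end of the fingers, on their centre line; the grasp point (between the pads) lies 19 mm behind it; z points along the fingers, y is the direction in which the jaws open and shut (so a half turn about z gives the same grasp; the last joint's range is limited). The gripper opens to 88 mm and grips with 3 to 60 N. Pads are 20 mm wide; open, the fingers measure 115 mm over their backs; the gripper's body (75 mm by 178 mm) begins 61 mm behind the grasp point.
Start: joints at [1.173, 0.423, 1.63, -0, 1.089, -0.019], TCP at [0.231, 0.581, 0.223] pointing down, gripper open.
Joint ranges: [-3, 3], [-0.9, 2.11], [0.09, 2.58], [-1.31, 4.45], [0.11, 2.69], [-2.54, 2.54]. Speed limits (rad/s): [2.39, 2.39, 3.01, 3.14, 3.14, 3.14].

## Interface

Orientations are given as a unit quaternion [x, y, z, w].
In Python, from bench import robot gives the robot as it stands. The module is installed in compiled form; this text tells all that it offers.
- The arm moves only by the tool apply_moves, never from a script. Its argument "deltas" is a list of rows, each an object with "rotation": the turn, a rotation vector about the tool's x, y, z in rad, a list of three; "xyz": the shift along the tool's x, y, z in cm, a list of three; "gripper": the finger opening in cm, from 0 to 8.78. In form: [{"rotation": [ax, ay, az], "xyz": [x, y, z], "gripper": gripper}, ...]. A call has exactly 10 rows; each row shifts and turns the commanded pose from where the row before left it, along the tool's axes as they then stand; what a row does not reach is not made up. A row lasts 1/12 s, in which the tool goes at most 41.7 mm and 7.16 degrees, less where a joint would pass 70% of its speed; a pose out of reach is approached as far as the arm can. A call with a gripper value outside its range is refused whole. The fingers move at their own pace and stop on an object; the grip force is fixed at half the most. Time passes only in rows, so rows that do not move let the fingers close, or fill a call up. It gives the time, the measured TCP pose, the force and the opening at its end, in the units of the state.
- robot.get_obs(): the state, without advancing time (a new reading comes with each control period).
- robot.capture(name): name is "scene" or "top"; returns (picture, depth): 384x512x3 uint8, red, green, blue; 384x512 float32, m along the optical axis (not along the pixel's ray), 0 where there is no reading.
- robot.get_calibration(name): a dict with "K" (3x3 intrinsics, pixels), "dist" ([k1, k2, p1, p2, k3] as OpenCV has them; the pictures are not rectified), "R" (3x3) and "t" (3): a world point X has camera coordinates R X + t. Camera axes: x right, y down, z forward; pixel columns grow to the right and rows downward; lengths in m; the calibration is good to about 2 mm. A picture is of the moment at which its call begins. get_calibration takes no time and is no camera call.
- robot.close_job(): hands the job in, once; it reports no verdict.
The state is a dict: "clock": time; "q": joint angles; "joint_vel": joint speeds; "effort": joint torques, N m; "tool_pos": TCP position; "tcp_rot": TCP orientation; "ft_force": force on the tool from outside, world axes, zero at the start; "ft_torque": the same for the moment, N m; "gripper_width": opening from 0.0 (shut) to 1.0 (fully open).
Only numpy, scipy, OpenCV 4.12 (cv2) and the standard library are available. Lean on these libraries where they do the work, as an engineer would, in place of code of your own. Each camera call takes 0.05 s, during which the arm holds its last target. There are 200 camera calls.

## Task

Open the sliding steel cover of the sample heater so that the vials under it can be reached. A lock bar holds the cover shut: first draw the bar fully back by its small tab, then slide the cover fully open by its long handle. Leave both there, and do not disturb the two reagent jars.

Things in the scene. Friction and masses are not known exactly. Their poses are not given: they have to be found in the camera images.
- heater: Sample heater: fixed white box, 230 x 260 x 80 mm (x, y, z), left or right on the bench, yawed up to 0.25 rad. Origin at the centre of its underside, z up. Sliding cover and lock bar are on its top. On the other side stands a fixed square stirring plate, 82 mm high, round white top; farther off than the jars, a blue rack of capped tubes, 76 mm high.
- lock (a joint): Travel of the lock bar (m): 0 = locked, 0.040 = fully drawn back. It moves along the heater's +x against about 2 N of friction and stays where it is left. Until it is drawn back 0.025 its end stands before the cover's edge and the cover can move only about 4 mm.
- lock_grip (a point): Point in the lock bar's tab, on its centre line, 8 mm below its top; moves with the bar, axes as the heater's. The tab is a small upright black block, 14 mm along x, 26 mm along y, 34 mm tall, on a flat steel bar 14 mm wide whose top is 26 mm below this point. With lock and cover at 0 it lies at 50, 6, 120 mm in the heater's frame.
- cover (a joint): Travel of the sliding cover (m): 0 = shut, 0.100 = fully open. It moves along the heater's +y against about 2.5 N of friction and stays where it is left.
- cover_grip (a point): Point in the cover's handle, at its middle, 8 mm below its top; moves with the cover, axes as the heater's. The handle is an upright black bar, 64 mm along x, 14 mm along y, 34 mm tall, on a steel plate 100 x 100 x 8 mm; plate top 26 mm and side rails' tops 24 mm below this point. With lock and cover at 0 it lies at -45, -55, 118 mm in the heater's frame.
- jar_tall: Bystander: loose white reagent jar with red cap, 54 mm in diameter, 115 mm tall, on the bench beyond the heater or the stirring plate. Origin at the centre of its underside, z up. Not to be disturbed.
- jar_short: Bystander: loose white reagent jar with red cap, 68 mm in diameter, 85 mm tall, on the bench beyond the heater or the stirring plate. Origin at the centre of its underside, z up. Not to be disturbed.

How it is judged:
On the way, in this order (a step that is already met when the one before it is completed fails the run):
1. the lock bar is drawn back (at least 28 of its 40 mm) while the cover is still shut (value of joint lock above 0.028 m and value of joint cover below 0.012 m), for 0.2 s.
2. the cover is slid open (at least 85 of its 100 mm) (value of joint cover above 0.085 m), for 0.2 s.
At the end, for the whole second after the job is handed in: The lock bar is drawn back at least 28 mm of its 40 mm, the cover is open at least 85 mm of its 100 mm, and both are at rest (value of joint lock above 0.028 m and value of joint cover above 0.085 m and velocity of joint cover between -0.01 and 0.01 m/s and velocity of joint lock between -0.01 and 0.01 m/s); the robot touches nothing.
It fails at once if a reagent jar is moved by more than 20 mm (distance of any of jar_tall, jar_short from where it was at the start of the episode above 0.02 m).
It fails at once if a reagent jar is tipped by more than 20 degrees (angle between any of jar_tall, jar_short's own z axis and vertical above 0.35 rad).
It also fails if it takes over 42 s, if anything falls off the work surface, if the arm or the gripper's body presses on something with over 40 N, if the wrist force passes 120 N, or if a joint passes its speed limit or range.

## Working session

There is one attempt and no reset: what is moved stays moved. The work goes in short steps, Python scripts to look and compute and a tool call to move; the robot and the scene stay as the last step left them, time stands still between calls to the robot, and variables do not carry over. Pictures are saved under pics/ and viewed, about 8 in all and at most 12, crops included, and the job is handed in when it is done.

Besides the shell and the picture viewer there is one more tool, called after "Call:" as name(argument=value, ...) on one line, values as JSON. apply_moves: Moves the arm, as the interface text tells. Its arguments: {"type":"object","properties":{"deltas":{"type":"array","items":{"type":"object","properties":{"rotation":{"type":"array","items":{"type":"number"}},"xyz":{"type":"array","items":{"type":"number"}},"gripper":{"type":"number"}}}}},"required":["deltas"]}

```bash
mkdir -p pics; python3 - <<'E'
from bench import robot
import cv2,numpy as np
for n in("scene","top"):
    p,d=robot.capture(n);cv2.imwrite(f"pics/{n}0.png",p[:,:,::-1]);np.save(f"pics/{n}0.npy",d)
    c=robot.get_calibration(n);print(n,c["K"],c["dist"],-c["R"].T@c["t"],c["R"])
o=robot.get_obs();print(o)
E
```

```text
scene [[353.0384856    0.         260.15729837]
 [  0.         353.0384856  189.34406469]
 [  0.           0.           1.        ]] [-0.02392606  0.          0.          0.          0.        ] [0.90338913 0.16866658 0.72541429] [[-5.46708224e-01  8.37322956e-01 -6.21117326e-04]
 [ 7.13926602e-01  4.65751934e-01 -5.22861304e-01]
 [-4.37514486e-01 -2.86296007e-01 -8.52417545e-01]]
top [[365.43474517   0.         255.97942807]
 [  0.         365.43474517 184.54033527]
 [  0.           0.           1.        ]] [-0.04842248  0.          0.          0.          0.        ] [ 0.49391307 -0.03184758  0.96018872] [[ 0.00447037 -0.99986416  0.01586429]
 [-0.99356809 -0.00623615 -0.11306445]
 [ 0.11314802 -0.01525681 -0.993461  ]]
{'clock': 0.1, 'q': array([ 1.17298270e+00,  4.23766033e-01,  1.63062031e+00, -1.40980323e-05,
        1.08858110e+00, -1.90296731e-02]), 'joint_vel': array([-0.00106499, -0.00354862, -0.00236381,  0.0009943 , -0.00068741,
       -0.00038446]), 'effort': array([-9.42306215e-04, -5.45611954e+01, -2.74322069e+01,  6.44204859e-02,
        1.87440118e-02, -3.75275056e-05]), 'tool_pos': array([0.23092057, 0.58023246, 0.22197577]), 'tcp_rot': array([ 1.88258518e-01,  9.82119269e-01, -6.73809572e-04, -1.36124908e-04]), 'ft_force': array([ 0.09027069,  0.42473688, -0.15089855]), 'ft_torque': array([ 0.03584477, -0.0189763 ,  0.01223606]), 'gripper_width': 1.0000121383812166}
```

View pics/top0.png

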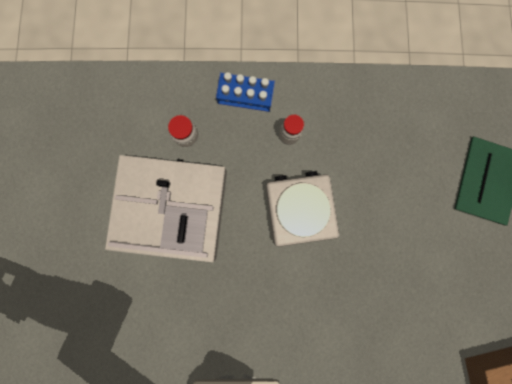

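View pics/scene0.png

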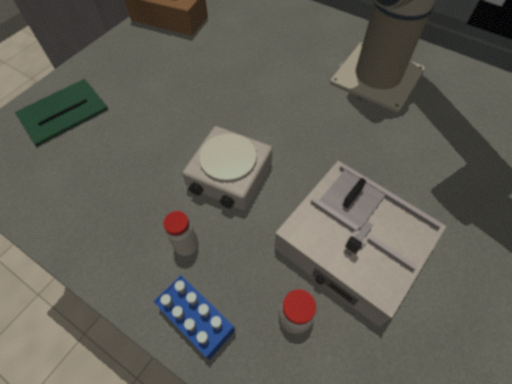

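Top view: the heater is on the left (about 107–225, 155–260), with the tab at (163,183) and the handle at (182,229). The short jar is at (182,128) and the tall one at (292,127). The scene view shows the tab at (354,243) and the handle at (354,193).

```bash
cat > h.py <<'E'
from bench import robot
import cv2,numpy as np
def ray(n,uv,z):
    c=robot.get_calibration(n);k=np.array(c["K"]);R=np.array(c["R"]);o=-R.T@c["t"]
    p=cv2.undistortPoints(np.array(uv,float).reshape(-1,1,2),k,np.array(c["dist"])).reshape(-1,2)
    d=np.c_[p,np.ones(len(p))]@R
    return o+d*((z-o[2])/d[:,2])[:,None]
def depthpts(n,uv,d):
    c=robot.get_calibration(n);k=np.array(c["K"]);R=np.array(c["R"])
    p=cv2.undistortPoints(np.array(uv,float).reshape(-1,1,2),k,np.array(c["dist"])).reshape(-1,2)
    return (np.c_[p,np.ones(len(p))]*d[:,None]-c["t"])@R
def blobs(n,im,d,box):
    x0,y0,x1,y1=box
    m=np.zeros(im.shape[:2],np.uint8);m[y0:y1,x0:x1]=(im[y0:y1,x0:x1].max(2)<50)
    N,l,s,c=cv2.connectedComponentsWithStats(m)
    for i in range(1,N):
        if s[i,4]<15:continue
        v,u=np.nonzero(l==i);P=depthpts(n,np.c_[u,v],d[v,u])
        t=P[(P[:,2]>.112)&(P[:,2]<.14)]
        r=cv2.minAreaRect(ray(n,np.c_[u,v],.126)[:,:2].astype(np.float32)*1000)
        print(n,"px",c[i].round(1),"area",s[i,4],"z",np.percentile(P[:,2],[10,50,90]).round(3),"top",len(t),t.mean(0).round(4) if len(t) else 0,"ray",ray(n,[c[i]],.126)[0].round(4),"rect",np.round(r[0],1),np.round(r[1],1),round(r[2],1))
E
python3 - <<'E'
from h import *
for n,b in(("top",(120,170,212,250)),("scene",(335,170,372,256))):
    blobs(n,cv2.imread(f"pics/{n}0.png"),np.load(f"pics/{n}0.npy"),b)
im=cv2.imread("pics/top0.png").astype(int);d=np.load("pics/top0.npy")
v,u=np.mgrid[140:275,95:240].reshape(2,-1);P=depthpts("top",np.c_[u,v],d[v,u])
k=(P[:,2]>.06)&(P[:,2]<.14);print(k.sum(),np.median(P[k,2]))
print(cv2.minAreaRect(P[k][:,:2].astype(np.float32)*1000))
hsv=cv2.cvtColor(cv2.imread("pics/top0.png"),cv2.COLOR_BGR2HSV)
for z,(x0,x1) in((.085,(165,200)),(.115,(280,306))):
    m=(hsv[100:150,x0:x1,1]>150)&(hsv[100:150,x0:x1,0]<10);v,u=np.nonzero(m);print("jar",ray("top",[(u.mean()+x0,v.mean()+100)],z))
E
```

```text
top px [162.8 183.1] area 58 z [0.123 0.127 0.129] top 58 [0.5909 0.1694 0.1257] ray [0.5909 0.1694 0.126 ] rect [591.  169.9] [26.2 11.7] 82.2
top px [181.9 228.7] area 153 z [0.121 0.125 0.127] top 153 [0.4872 0.123  0.1242] ray [0.4872 0.1227 0.126 ] rect [487.6 122.5] [13.2 57.7] 83.3
scene px [353.7 193.2] area 211 z [0.106 0.125 0.127] top 175 [0.4968 0.1272 0.1245] ray [0.502  0.1276 0.126 ] rect [500.3 127.8] [14.2 76.1] 84.8
scene px [353.2 244.7] area 133 z [0.108 0.126 0.129] top 107 [0.5995 0.1741 0.1252] ray [0.6022 0.1739 0.126 ] rect [602.6 173.9] [21.  23.2] 84.5
10331 0.079929842265646
((565.658935546875, 170.49778747558594), (262.7076721191406, 288.78607177734375), 83.9571304321289)
jar [[0.73494791 0.14203802 0.085     ]]
jar [[ 0.735464   -0.13286779  0.115     ]]
```

```bash
python3 - <<'E'
from h import *
for n,b in(("top",[(150,172,175,194),(172,210,192,246)]),("scene",[(340,230,366,256),(335,172,372,212)])):
    im=cv2.imread(f"pics/{n}0.png");d=np.load(f"pics/{n}0.npy")
    for x0,y0,x1,y1 in b:
        v,u=np.mgrid[y0:y1,x0:x1].reshape(2,-1);P=depthpts(n,np.c_[u,v],d[v,u])
        k=(P[:,2]>.1225)&(P[:,2]<.14);Q=P[k]
        r=cv2.minAreaRect(Q[:,:2].astype(np.float32)*1000)
        print(n,k.sum(),Q.mean(0).round(4),np.round(r[0],1),np.round(r[1],1),round(r[2],1))
o=robot.get_obs();from scipy.spatial.transform import Rotation as R
print(R.from_quat(o["tcp_rot"]).as_matrix().round(3))
E
```

```text
top 70 [0.592  0.172  0.1268] [591.3 172.6] [13.8 26.5] 0.6
top 157 [0.487  0.1249 0.125 ] [486.8 125.2] [13.8 63.8] 84.3
scene 112 [0.5972 0.173  0.1277] [596.3 173. ] [25.8 14.6] 84.7
scene 183 [0.4915 0.1262 0.1259] [489.8 126. ] [14.  63.1] 85.2
[[-0.929  0.37  -0.001]
 [ 0.37   0.929 -0.001]
 [ 0.    -0.001 -1.   ]]
```

Call:
apply_moves(deltas=[{"rotation": [0, 0, -0.09], "xyz": [0, 0, 0], "gripper": 8.5}, {"rotation": [0, 0, -0.09], "xyz": [0, 0, 0], "gripper": 8.5}, {"rotation": [0, 0, -0.09], "xyz": [0, 0, 0], "gripper": 8.5}, {"rotation": [0, 0, 0], "xyz": [-2.5, -2.2, 0], "gripper": 8.5}, {"rotation": [0, 0, 0], "xyz": [-2.5, -2.2, 0], "gripper": 8.5}, {"rotation": [0, 0, 0], "xyz": [-2.5, -2.2, 0], "gripper": 8.5}, {"rotation": [0, 0, 0], "xyz": [-2.5, -2.2, 0], "gripper": 8.5}, {"rotation": [0, 0, 0], "xyz": [-2.5, -2.2, 0], "gripper": 8.5}, {"rotation": [0, 0, 0], "xyz": [-2.5, -2.2, 0], "gripper": 8.5}, {"rotation": [0, 0, 0], "xyz": [-2.5, -2.2, 0], "gripper": 8.5}])

```text
clock: 0.93
tool_pos: [0.389, 0.4071, 0.2224]
tcp_rot: [0.054, 0.999, -0.0, -0.0]
ft_force: [1.0, 1.2, -0.5]
gripper_width: 0.969
```

Call:
apply_moves(deltas=[{"rotation": [0, 0, 0], "xyz": [-2.5, -2.3, 0], "gripper": 8.5}, {"rotation": [0, 0, 0], "xyz": [-2.5, -2.3, 0], "gripper": 8.5}, {"rotation": [0, 0, 0], "xyz": [-2.5, -2.3, 0], "gripper": 8.5}, {"rotation": [0, 0, 0], "xyz": [-2.5, -2.3, 0], "gripper": 8.5}, {"rotation": [0, 0, 0], "xyz": [-2.5, -2.3, 0], "gripper": 8.5}, {"rotation": [0, 0, 0], "xyz": [-2.5, -2.3, 0], "gripper": 8.5}, {"rotation": [0, 0, 0], "xyz": [-2.5, -2.3, 0], "gripper": 8.5}, {"rotation": [0, 0, 0], "xyz": [-2.5, -2.3, 0], "gripper": 8.5}, {"rotation": [0, 0, 0], "xyz": [-2.0, -2.0, 0], "gripper": 8.5}, {"rotation": [0, 0, 0], "xyz": [0, 0, 0], "gripper": 8.5}])

```text
clock: 1.77
tool_pos: [0.5876, 0.1782, 0.2224]
tcp_rot: [0.056, 0.998, -0.0, 0.001]
ft_force: [0.3, -0.5, 0.1]
gripper_width: 0.967
```

Call:
apply_moves(deltas=[{"rotation": [0, 0, 0], "xyz": [-0.7, -0.5, 0.5], "gripper": 8.5}, {"rotation": [0, 0, 0], "xyz": [0, 0, 1], "gripper": 8.5}, {"rotation": [0, 0, 0], "xyz": [0, 0, 1], "gripper": 8.5}, {"rotation": [0, 0, 0], "xyz": [0, 0, 1], "gripper": 8.5}, {"rotation": [0, 0, 0], "xyz": [0, 0, 1], "gripper": 8.5}, {"rotation": [0, 0, 0], "xyz": [0, 0, 1], "gripper": 8.5}, {"rotation": [0, 0, 0], "xyz": [0, 0, 1], "gripper": 8.5}, {"rotation": [0, 0, 0], "xyz": [0, 0, 0.5], "gripper": 8.5}, {"rotation": [0, 0, 0], "xyz": [0, 0, 0], "gripper": 8.5}, {"rotation": [0, 0, 0], "xyz": [0, 0, 0], "gripper": 8.5}])

```text
clock: 2.6
tool_pos: [0.5912, 0.1763, 0.1524]
tcp_rot: [0.054, 0.999, -0.0, -0.0]
ft_force: [-0.0, -0.6, 0.8]
gripper_width: 0.97
```

```bash
python3 - <<'E'
from h import *
p,d=robot.capture("scene");cv2.imwrite("pics/s1.png",cv2.resize(p[110:310,240:450,::-1],None,fx=2.8,fy=2.8))
print(robot.get_obs()["tool_pos"])
v,u=np.mgrid[225:262,335:372].reshape(2,-1);P=depthpts("scene",np.c_[u,v],d[v,u])
k=(P[:,2]>.1225)&(P[:,2]<.14);Q=P[k]
r=cv2.minAreaRect(Q[:,:2].astype(np.float32)*1000);print(k.sum(),r)
E
```

```text
[0.59157529 0.17630129 0.15288035]
114 ((595.9929809570312, 173.0084686279297), (25.97590446472168, 14.517744064331055), 87.78114318847656)
```

View pics/s1.png

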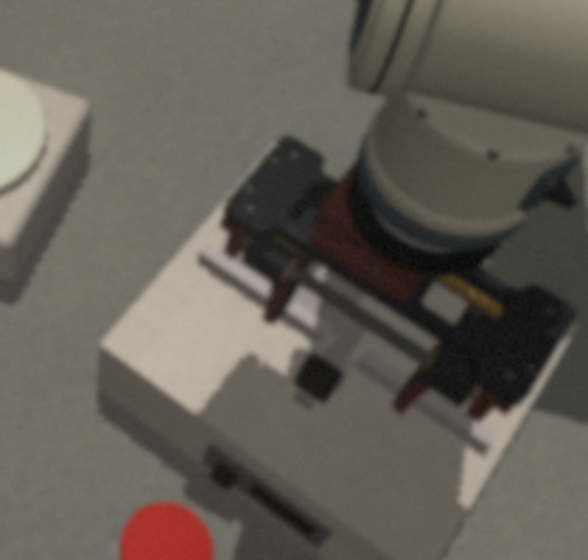

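```bash
python3 - <<'E'
from h import *
f=lambda x,y:(x/2.8+240,y/2.8+110)
print(ray("scene",[f(270,317),f(402,408)],.153))
print(ray("scene",[f(320,372)],.126))
E
```

```text
[[0.59447731 0.13036193 0.153     ]
 [0.60576233 0.22608374 0.153     ]]
[[0.59780367 0.17395185 0.126     ]]
```

The tab is at crop (320,376), between the fingertips at (270,317) and (402,408). It needs a small correction of about 3 mm, then I can descend and grip.

Call:
apply_moves(deltas=[{"rotation": [0, 0, 0], "xyz": [-0.3, -0.35, 0], "gripper": 8.5}, {"rotation": [0, 0, 0], "xyz": [0, 0, 0.8], "gripper": 8.5}, {"rotation": [0, 0, 0], "xyz": [0, 0, 0.8], "gripper": 8.5}, {"rotation": [0, 0, 0], "xyz": [0, 0, 0.8], "gripper": 8.5}, {"rotation": [0, 0, 0], "xyz": [0, 0, 0.8], "gripper": 8.5}, {"rotation": [0, 0, 0], "xyz": [0, 0, 0.8], "gripper": 8.5}, {"rotation": [0, 0, 0], "xyz": [0, 0, 0.8], "gripper": 8.5}, {"rotation": [0, 0, 0], "xyz": [0, 0, 0.1], "gripper": 8.5}, {"rotation": [0, 0, 0], "xyz": [0, 0, 0], "gripper": 8.5}, {"rotation": [0, 0, 0], "xyz": [0, 0, 0], "gripper": 8.5}])

```text
clock: 3.48
tool_pos: [0.594, 0.1724, 0.1036]
tcp_rot: [0.054, 0.999, -0.0, -0.0]
ft_force: [-0.2, -0.6, 0.7]
gripper_width: 0.971
```

Call:
apply_moves(deltas=[{"rotation": [0, 0, 0], "xyz": [0, 0, 0], "gripper": 5}, {"rotation": [0, 0, 0], "xyz": [0, 0, 0], "gripper": 4}, {"rotation": [0, 0, 0], "xyz": [0, 0, 0], "gripper": 3.5}, {"rotation": [0, 0, 0], "xyz": [0, 0, 0], "gripper": 3}, {"rotation": [0, 0, 0], "xyz": [0, 0, 0], "gripper": 2.5}, {"rotation": [0, 0, 0], "xyz": [0, 0, 0], "gripper": 2}, {"rotation": [0, 0, 0], "xyz": [0, 0, 0], "gripper": 1.5}, {"rotation": [0, 0, 0], "xyz": [0, 0, 0], "gripper": 1}, {"rotation": [0, 0, 0], "xyz": [0, 0, 0], "gripper": 1}, {"rotation": [0, 0, 0], "xyz": [0, 0, 0], "gripper": 1}])

```text
clock: 4.32
tool_pos: [0.5939, 0.1725, 0.1037]
tcp_rot: [0.054, 0.999, 0.0, 0.0]
ft_force: [0.6, 0.6, -0.1]
gripper_width: 0.296
```

Gripped: the opening reads 26 mm, which matches the tab. Next, draw the bar back.

Call:
apply_moves(deltas=[{"rotation": [0, 0, 0], "xyz": [-0.5, 0, 0], "gripper": 1}, {"rotation": [0, 0, 0], "xyz": [-0.5, 0, 0], "gripper": 1}, {"rotation": [0, 0, 0], "xyz": [-0.5, 0, 0], "gripper": 1}, {"rotation": [0, 0, 0], "xyz": [-0.5, 0, 0], "gripper": 1}, {"rotation": [0, 0, 0], "xyz": [-0.5, 0, 0], "gripper": 1}, {"rotation": [0, 0, 0], "xyz": [-0.5, 0, 0], "gripper": 1}, {"rotation": [0, 0, 0], "xyz": [-0.5, 0, 0], "gripper": 1}, {"rotation": [0, 0, 0], "xyz": [-0.4, 0, 0], "gripper": 1}, {"rotation": [0, 0, 0], "xyz": [0, 0, 0], "gripper": 1}, {"rotation": [0, 0, 0], "xyz": [0, 0, 0], "gripper": 1}])

```text
clock: 5.15
tool_pos: [0.6295, 0.1687, 0.1036]
tcp_rot: [0.055, 0.999, -0.0, -0.004]
ft_force: [-14.1, 5.7, 11.5]
gripper_width: 0.289
```

Call:
apply_moves(deltas=[{"rotation": [0, 0, 0], "xyz": [0, 0, 0], "gripper": 4}, {"rotation": [0, 0, 0], "xyz": [0, 0, 0], "gripper": 6}, {"rotation": [0, 0, 0], "xyz": [0, 0, 0], "gripper": 8.5}, {"rotation": [0, 0, 0], "xyz": [0, 0, 0], "gripper": 8.5}, {"rotation": [0, 0, 0], "xyz": [0, 0, 0], "gripper": 8.5}, {"rotation": [0, 0, 0], "xyz": [0, 0, -1], "gripper": 8.5}, {"rotation": [0, 0, 0], "xyz": [0, 0, -2], "gripper": 8.5}, {"rotation": [0, 0, 0], "xyz": [0, 0, -2], "gripper": 8.5}, {"rotation": [0, 0, 0], "xyz": [0, 0, 0], "gripper": 8.5}, {"rotation": [0, 0, 0], "xyz": [0, 0, 0], "gripper": 8.5}])

```text
clock: 5.98
tool_pos: [0.6337, 0.1683, 0.1554]
tcp_rot: [0.054, 0.999, 0.0, 0.002]
ft_force: [-0.5, 0.2, 0.6]
gripper_width: 0.962
```

```bash
python3 - <<'E'
from h import *
p,d=robot.capture("scene");cv2.imwrite("pics/s2.png",cv2.resize(p[110:310,240:450,::-1],None,fx=2.8,fy=2.8))
print(robot.get_obs()["tool_pos"],robot.get_obs()["ft_force"])
v,u=np.mgrid[235:275,330:372].reshape(2,-1);P=depthpts("scene",np.c_[u,v],d[v,u])
k=(P[:,2]>.1225)&(P[:,2]<.14);Q=P[k]
r=cv2.minAreaRect(Q[:,:2].astype(np.float32)*1000);print(k.sum(),r)
E
```

```text
[0.63281    0.16810758 0.1540538 ] [-0.5789446  -0.64701526 -0.41958742]
109 ((631.9000244140625, 170.07923889160156), (24.42994499206543, 13.750676155090332), 79.53492736816406)
```

View pics/s2.png

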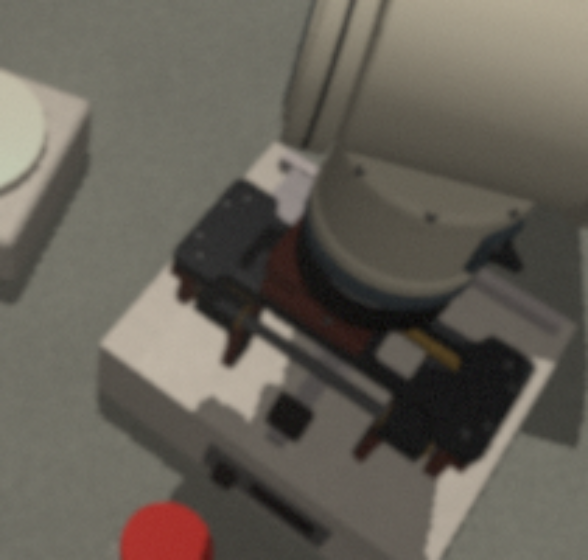

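The tab is now at crop (290,418). Depth shows it moved 36 mm, and the 14 N reading suggests it met its stop. On to the cover handle.

Call:
apply_moves(deltas=[{"rotation": [0, 0, -0.02], "xyz": [0, 0, 0], "gripper": 8.5}, {"rotation": [0, 0, 0], "xyz": [2.0, -0.8, 0], "gripper": 8.5}, {"rotation": [0, 0, 0], "xyz": [2.0, -0.8, 0], "gripper": 8.5}, {"rotation": [0, 0, 0], "xyz": [2.0, -0.8, 0], "gripper": 8.5}, {"rotation": [0, 0, 0], "xyz": [2.0, -0.8, 0], "gripper": 8.5}, {"rotation": [0, 0, 0], "xyz": [2.0, -0.8, 0], "gripper": 8.5}, {"rotation": [0, 0, 0], "xyz": [2.0, -0.8, 0], "gripper": 8.5}, {"rotation": [0, 0, 0], "xyz": [2.0, -0.75, 0], "gripper": 8.5}, {"rotation": [0, 0, 0], "xyz": [0, 0, 0], "gripper": 8.5}, {"rotation": [0, 0, 0], "xyz": [0, 0, 0], "gripper": 8.5}])

```text
clock: 6.87
tool_pos: [0.4874, 0.125, 0.1531]
tcp_rot: [0.044, 0.999, -0.0, -0.001]
ft_force: [1.5, 0.6, 0.5]
gripper_width: 0.965
```

```bash
python3 - <<'E'
from h import *
p,d=robot.capture("scene");cv2.imwrite("pics/s3.png",cv2.resize(p[110:310,240:450,::-1],None,fx=2.8,fy=2.8))
print(robot.get_obs()["tool_pos"],robot.get_obs()["tcp_rot"])
for b in((235,275,330,372),(170,215,330,375)):
    v,u=np.mgrid[b[0]:b[1],b[2]:b[3]].reshape(2,-1);P=depthpts("scene",np.c_[u,v],d[v,u])
    k=(P[:,2]>.1205)&(P[:,2]<.132);print(k.sum(),cv2.minAreaRect(P[k][:,:2].astype(np.float32)*1000))
E
```

```text
[0.48871433 0.12538252 0.15343308] [4.41190380e-02 9.99026280e-01 1.24107918e-05 5.41358540e-05]
114 ((631.27392578125, 170.1974639892578), (24.469301223754883, 13.894598007202148), 82.3035888671875)
187 ((490.22686767578125, 126.13385009765625), (13.969062805175781, 62.88872528076172), 85.72256469726562)
```

View pics/s3.png

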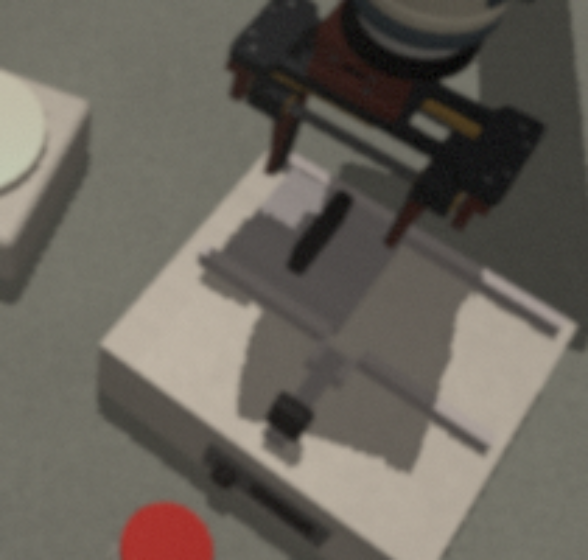

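The handle sits at crop (320,232), centred between the open fingers, and the lock bar is clear of the cover. Descend and grip.

Call:
apply_moves(deltas=[{"rotation": [0, 0, 0], "xyz": [0, 0, 0.8], "gripper": 8.5}, {"rotation": [0, 0, 0], "xyz": [0, 0, 0.8], "gripper": 8.5}, {"rotation": [0, 0, 0], "xyz": [0, 0, 0.9], "gripper": 8.5}, {"rotation": [0, 0, 0], "xyz": [0, 0, 0.9], "gripper": 8.5}, {"rotation": [0, 0, 0], "xyz": [0, 0, 0.9], "gripper": 8.5}, {"rotation": [0, 0, 0], "xyz": [0, 0, 0.9], "gripper": 8.5}, {"rotation": [0, 0, 0], "xyz": [0, 0, 0], "gripper": 8.5}, {"rotation": [0, 0, 0], "xyz": [0, 0, 0], "gripper": 5}, {"rotation": [0, 0, 0], "xyz": [0, 0, 0], "gripper": 3.5}, {"rotation": [0, 0, 0], "xyz": [0, 0, 0], "gripper": 2.5}])

```text
clock: 7.75
tool_pos: [0.4887, 0.1254, 0.1021]
tcp_rot: [0.044, 0.999, 0.0, 0.0]
ft_force: [-0.3, 0.7, 0.0]
gripper_width: 0.777
```

Call:
apply_moves(deltas=[{"rotation": [0, 0, 0], "xyz": [0, 0, 0], "gripper": 2}, {"rotation": [0, 0, 0], "xyz": [0, 0, 0], "gripper": 1.6}, {"rotation": [0, 0, 0], "xyz": [0, 0, 0], "gripper": 1.2}, {"rotation": [0, 0, 0], "xyz": [0, 0, 0], "gripper": 0.8}, {"rotation": [0, 0, 0], "xyz": [0, 0, 0], "gripper": 0.5}, {"rotation": [0, 0, 0], "xyz": [0, 0, 0], "gripper": 0.5}, {"rotation": [0, 0, 0], "xyz": [0, 0, 0], "gripper": 0.5}, {"rotation": [0, 0, 0], "xyz": [0, 0, 0], "gripper": 0.5}, {"rotation": [0, 0, 0], "xyz": [0, 0, 0], "gripper": 0.5}, {"rotation": [0, 0, 0], "xyz": [0, 0, 0], "gripper": 0.5}])

```text
clock: 8.58
tool_pos: [0.4883, 0.1253, 0.1016]
tcp_rot: [0.045, 0.999, 0.0, -0.0]
ft_force: [0.3, -1.2, 0.1]
gripper_width: 0.156
```

Call:
apply_moves(deltas=[{"rotation": [0, 0, 0], "xyz": [0, 0.5, 0], "gripper": 0.5}, {"rotation": [0, 0, 0], "xyz": [0, 0.5, 0], "gripper": 0.5}, {"rotation": [0, 0, 0], "xyz": [0, 0.5, 0], "gripper": 0.5}, {"rotation": [0, 0, 0], "xyz": [0, 0.5, 0], "gripper": 0.5}, {"rotation": [0, 0, 0], "xyz": [0, 0.5, 0], "gripper": 0.5}, {"rotation": [0, 0, 0], "xyz": [0, 0.5, 0], "gripper": 0.5}, {"rotation": [0, 0, 0], "xyz": [0, 0.5, 0], "gripper": 0.5}, {"rotation": [0, 0, 0], "xyz": [0, 0.5, 0], "gripper": 0.5}, {"rotation": [0, 0, 0], "xyz": [0, 0.5, 0], "gripper": 0.5}, {"rotation": [0, 0, 0], "xyz": [0, 0.5, 0], "gripper": 0.5}])

```text
clock: 9.42
tool_pos: [0.4936, 0.1757, 0.1017]
tcp_rot: [0.044, 0.999, 0.0, 0.001]
ft_force: [5.4, -4.2, -4.5]
gripper_width: 0.16
```

Call:
apply_moves(deltas=[{"rotation": [0, 0, 0], "xyz": [-0.02, 0.6, 0], "gripper": 0.5}, {"rotation": [0, 0, 0], "xyz": [-0.02, 0.6, 0], "gripper": 0.5}, {"rotation": [0, 0, 0], "xyz": [-0.02, 0.6, 0], "gripper": 0.5}, {"rotation": [0, 0, 0], "xyz": [-0.02, 0.6, 0], "gripper": 0.5}, {"rotation": [0, 0, 0], "xyz": [-0.02, 0.6, 0], "gripper": 0.5}, {"rotation": [0, 0, 0], "xyz": [-0.02, 0.6, 0], "gripper": 0.5}, {"rotation": [0, 0, 0], "xyz": [-0.02, 0.6, 0], "gripper": 0.5}, {"rotation": [0, 0, 0], "xyz": [-0.02, 0.6, 0], "gripper": 0.5}, {"rotation": [0, 0, 0], "xyz": [0, 0, 0], "gripper": 0.5}, {"rotation": [0, 0, 0], "xyz": [0, 0, 0], "gripper": 0.5}])

```text
clock: 10.25
tool_pos: [0.4985, 0.222, 0.1017]
tcp_rot: [0.044, 0.999, -0.001, -0.0]
ft_force: [4.0, -9.9, 1.8]
gripper_width: 0.16
```

Call:
apply_moves(deltas=[{"rotation": [0, 0, 0], "xyz": [0, 0.1, 0], "gripper": 0.5}, {"rotation": [0, 0, 0], "xyz": [0, 0, 0], "gripper": 0.5}, {"rotation": [0, 0, 0], "xyz": [0, 0, 0], "gripper": 3}, {"rotation": [0, 0, 0], "xyz": [0, 0, 0], "gripper": 5}, {"rotation": [0, 0, 0], "xyz": [0, 0, 0], "gripper": 5}, {"rotation": [0, 0, 0], "xyz": [0, 0, 0], "gripper": 5}, {"rotation": [0, 0, 0], "xyz": [0, 0, -1], "gripper": 5}, {"rotation": [0, 0, 0], "xyz": [0, 0, -2], "gripper": 5}, {"rotation": [0, 0, 0], "xyz": [0, 0, -2], "gripper": 5}, {"rotation": [0, 0, 0], "xyz": [0, 0, -2], "gripper": 5}])

```text
clock: 11.08
tool_pos: [0.4984, 0.224, 0.1729]
tcp_rot: [0.044, 0.999, -0.0, -0.0]
ft_force: [0.5, 0.7, -0.1]
gripper_width: 0.568
```

Call:
apply_moves(deltas=[{"rotation": [0, 0, 0], "xyz": [0, 0, -2], "gripper": 5}, {"rotation": [0, 0, 0], "xyz": [0, 0, -2], "gripper": 5}, {"rotation": [0, 0, 0], "xyz": [1, 0, -1], "gripper": 5}, {"rotation": [0, 0, 0], "xyz": [1, 0, 0], "gripper": 5}, {"rotation": [0, 0, 0], "xyz": [1, 0, 0], "gripper": 5}, {"rotation": [0, 0, 0], "xyz": [1, 0, 0], "gripper": 5}, {"rotation": [0, 0, 0], "xyz": [0, 0, 0], "gripper": 5}, {"rotation": [0, 0, 0], "xyz": [0, 0, 0], "gripper": 5}, {"rotation": [0, 0, 0], "xyz": [0, 0, 0], "gripper": 5}, {"rotation": [0, 0, 0], "xyz": [0, 0, 0], "gripper": 5}])

```text
clock: 11.92
tool_pos: [0.4591, 0.2273, 0.2213]
tcp_rot: [0.044, 0.999, -0.0, -0.0]
ft_force: [-1.4, -0.6, 1.3]
gripper_width: 0.569
```

```bash
python3 - <<'E'
from h import *
p,d=robot.capture("scene");cv2.imwrite("pics/s4.png",cv2.resize(p[110:380,150:450,::-1],None,fx=2.2,fy=2.2))
for b in((235,275,330,372),(180,260,370,430)):
    v,u=np.mgrid[b[0]:b[1],b[2]:b[3]].reshape(2,-1);P=depthpts("scene",np.c_[u,v],d[v,u])
    k=(P[:,2]>.1205)&(P[:,2]<.132);print(k.sum(),cv2.minAreaRect(P[k][:,:2].astype(np.float32)*1000))
h0=cv2.imread("pics/scene0.png")[:,:,::-1]
for q in(h0,p):
    h=cv2.cvtColor(q.astype(np.uint8),cv2.COLOR_RGB2HSV);m=((h[...,1]>150)&(h[...,0]<8)).astype(np.uint8);m[:200]=0
    N,l,s,c=cv2.connectedComponentsWithStats(m);print([(c[i].round(1),s[i,4]) for i in range(1,N) if s[i,4]>80])
print(robot.get_obs())
E
```

```text
116 ((631.8564453125, 170.00836181640625), (24.38327980041504, 13.940879821777344), 84.02991485595703)
221 ((500.9570007324219, 222.90414428710938), (13.901738166809082, 63.006256103515625), 83.7453384399414)
[(array([175.7, 222.6]), np.int32(446)), (array([299. , 306.4]), np.int32(858))]
[(array([175.6, 222.5]), np.int32(442)), (array([299. , 306.3]), np.int32(856))]
{'clock': 11.9667, 'q': array([ 4.36463423e-01,  2.59843493e-01,  1.87730282e+00, -4.83938487e-05,
        1.00479662e+00, -1.04537010e+00]), 'joint_vel': array([-0.00356811, -0.00256801,  0.00125898,  0.00206   ,  0.00187928,
       -0.00137255]), 'effort': array([ 1.01431925e-01, -4.25680590e+01, -2.54326969e+01,  2.27228226e-02,
        7.67818931e-02, -1.01963757e-03]), 'tool_pos': array([0.45913506, 0.22728853, 0.22137756]), 'tcp_rot': array([ 4.44537676e-02,  9.99011427e-01, -9.91274680e-05, -1.45824855e-04]), 'ft_force': array([-0.08666267,  0.05508533, -0.41383433]), 'ft_torque': array([ 0.01363712, -0.01547405,  0.02373078]), 'gripper_width': 0.5685137033158884}
```

View pics/s4.png

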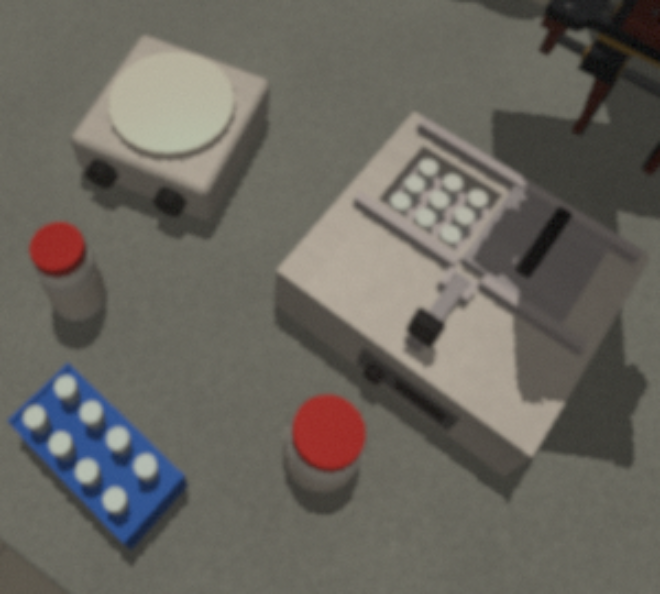

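The cover is open by about 97 mm and the vials show at crop (440,198). The tab is still drawn back at (426,327), the jars haven't moved, and the arm is clear. Handing in.

```bash
python3 -c "
from bench import robot
print(robot.close_job())"
```

```text
the job is handed in; nothing more can be done
None
```

The sample heater is open. I drew the lock bar back by its tab, slid the cover open by its long handle, released both, lifted the arm clear and handed the job in at about 12 s. No verdict was reported.

- **Lock bar:** the last depth check put its travel at about 36 mm, against the 28 mm needed. That is short of the nominal 40 mm. The 14 N reading at the end of the pull suggests it was at or near its stop, but I did not confirm this.
- **Cover:** it measured about 97 mm open, against the 85 mm needed, and the vials are in view.
- **Jars:** their caps moved no more than 0.1 pixel between the first and last pictures.
- **Arm:** the wrist force at the end was near zero.
- **Disagreement:** the two cameras differed by about 3–5 mm in x on the tab and handle positions. I used the mean, and both grips closed at the expected widths.

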